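Stopper the cold-brew flask

TASK

Push the red tab of the spring holder until the flask stopper has been slid out as far as the ejector goes, then draw the stopper out by its wooden knob and set it into the neck of the amber flask leaning in the cradle. Press it home firmly, with a steady push of 10 to 15 N, but not so hard as to endanger the glass, until its collar sits flat on the rim all round, then let go. Let the tab spring back and leave the other things on the counter where they are.

Things in the scene. Friction and masses are not known exactly. Their poses are not given: they have to be found in the camera images.
- holder: Fixed steel box on a black base, 70 mm wide, 81 mm high. Origin on the counter under its bore axis (45 mm up); +x: level way out of the bore. Box from x = -24 to +108 mm (the open mouth). From there a tongue 28 mm wide, top 24 mm below the bore axis, runs to x = 166 mm. The stopper lies inside, tip inwards, knob end 2 mm behind the mouth; draw it straight out along +x until the tip is clear.
- ejector (a joint): Ejector slide: 0 at rest, 0.048 (m) pushed home; moves along the holder's +x. A spring returns it, 3 N at rest to 8 N pushed home. It pushes on the stopper's tip (2 mm of free play) and slides it out by about 46 mm, so that the whole knob stands outside the mouth; the stopper stays out when the tab returns.
- tab (a point): Centre of the rear face (the one to push, looking to the holder's -x) of the red upright tab on top of the holder, belonging to the slide. Tab 44 mm wide, 34 mm high, 10 mm thick, its middle 103 mm and its foot 86 mm above the counter; the holder's top is at 81 mm. Push it along the holder's +x. Axes as the holder's.
- holder_mouth (a point): Centre of the holder's open mouth, 45 mm above the counter; axes as the holder's.
- stopper_mid (a point): Middle of the loose stopper (108 mm, 70 to 140 g). x axis from the black tip (-54 mm) to the wooden knob's end (+54). Rubber plug tapering from 37 mm diameter at the collar to 32, last 8 mm bevelled to 22; collar 50 mm diameter from +8 to +16; round knob 34 mm diameter from +16 to +54. Its axis may dip some 3 degrees in the holder. Seated, this point lies 8 mm inside the flask's mouth plane.
- knob (a point): Middle of the stopper's wooden knob (34 mm diameter, 38 mm long), 35 mm from the stopper's middle; axes as stopper_mid.
- cradle: Fixed wooden cradle, base 160 x 130 mm, two cheeks 100 mm high and 120 mm apart (centres, 10 mm thick) carrying the flask on pins 85 mm above the counter. Origin on the counter, 40 mm behind the pins; +x is the level way towards which the flask's mouth leans.
- flask: Amber glass flask, 190 mm long, 92 mm in diameter, held leaning in the cradle with its neck 21 to 33 degrees above level; it stays at the angle it has (a stiff hinge). Origin on its axis at the pins; x axis along the flask, out of the mouth (up and towards the cradle's +x); y level.
- mouth (a point): Centre of the flask's rim, 130 mm from the pins along the flask axis, 130 to 157 mm above the counter. x axis points out of the neck. The neck is straight inside for 70 mm, 41 mm in bore, 49 mm outside. The stopper goes in along -x of this frame. Seated, the stopper wants a push of 10 to 15 N; 50 N would endanger the glass.
- cup: White handled cup, 68 mm wide, 58 mm high; a bystander, not to be moved. Origin at the centre of its underside.
- bowl: Blue bowl, 110 mm wide, 45 mm high; a bystander, not to be moved. Origin at the centre of its underside.
- pitcher: Steel milk pitcher with a handle, 84 mm wide, 95 mm high; a bystander, not to be moved. Origin at the centre of its underside.
- tamper: Dark steel tamper, 58 mm wide, 90 mm high; a bystander, not to be moved. Origin at the centre of its underside.
- portafilter: Steel filter basket 70 mm wide with a black handle to -x, 220 mm long; a bystander, not to be moved. Origin at the centre of its underside (of the basket).
- tin: Green tin with a paper label, 64 mm wide, 85 mm high; a bystander, not to be moved. Origin at the centre of its underside.
Things that resemble listed ones, but are neither listed nor needed, are in the scene too. Leave any purple or turquoise look-alike of the holder alone.

How it is judged:
On the way, in this order (a step that is already met when the one before it is completed fails the run):
1. the tab has been pushed to the end of its travel (45 mm or more) and the stopper slid out 41 mm or more, still lying in the holder (value of joint ejector above 0.045 m and x of stopper_mid in the frame of holder between 0.093 and 0.115 m), for 0.1 s.
2. the stopper is seated in the flask neck (collar within 3.5 mm of the rim) and pressed on it with more than 6 N for 0.1 s (x of stopper_mid in the frame of mouth between -0.014 and -0.0045 m and angle between the x axis of stopper_mid and the x axis of mouth, either way round below 0.12 rad and contact force between stopper and flask above 6 N), for 0.1 s.
At the end, for the whole second after the job is handed in: The stopper rests in the flask neck, released and still, its collar within 3.5 mm of the rim and its axis within 0.12 rad of the neck's; the ejector tab is back within 10 mm of its start (x of stopper_mid in the frame of mouth between -0.014 and -0.0045 m and angle between the x axis of stopper_mid and the x axis of mouth, either way round below 0.12 rad and linear speed of stopper below 0.02 m/s and value of joint ejector below 0.01 m); the robot touches nothing.
It fails at once if the flask is loaded with more than 50 N (contact force between flask and anything else above 50 N).
It fails at once if a bystander (cup, bowl, pitcher, tamper, portafilter or tin) is moved more than 30 mm (distance of any of cup, bowl, pitcher, tamper, portafilter, tin from where it was at the start of the episode above 0.03 m).
It also fails if it takes over 72 s, if anything falls off the work surface, if the arm or the gripper's body presses on something with over 40 N, if the wrist force passes 120 N, or if a joint passes its speed limit or range.

ROBOT

A 6-joint arm with a two-finger parallel gripper is mounted at the origin on the work surface. World frame = base frame: x ahead of the robot, y to its left, z up, the work surface at z = 0. Lengths are in m, angles in rad, forces in N, time in s.
With the tool pointing down it reaches from about 0.325 to 0.9 m from the base axis. Payload 3.5 kg.
Tool frame: the origin (TCP) lies at the very end of the fingers, on their centre line; the grasp point (between the pads) lies 19 mm behind it; z points along the fingers, y is the line along which they close (so a half turn about z gives the same grasp; the last joint's range is limited). The gripper opens to 85 mm and grips with 20 to 120 N. Pads are 22 mm wide; open, the fingers measure 114 mm over their backs; the gripper's body (76 mm by 85 mm) begins 54 mm behind the grasp point. The pads swing forward as they close: fully open they stand 13 mm farther back than shut.
Start: joints at [1.134, 0.276, -0.026, 1.268, 0, 1.467], TCP at [0.205, 0.59, 0.231] pointing down, gripper open.
Joint ranges: [-3.12, 3.12], [-0.85, 1.88], [-1.08, 1.24], [-1.95, 2.15], [-1.57, 1.53], [-3.14, 3.14]. Speed limits (rad/s): [2.57, 2.57, 3.14, 3.14, 3.14, 3.14].

INTERFACE

Orientations are given as a rotation vector (axis times angle).
In Python, from station import manip, vision gives the robot as it stands. The module is installed in compiled form; this text tells all that it offers.
- The arm moves only by the tool carry_out, never from a script. Its argument "commands" is a list of rows, each a list of 2 entries, a list of its own where there are three numbers: the shift along the tool's x, y, z in units of 30 mm (1.0 is 30 mm), then the turn about the tool's z in units of 8 degrees (1.0 is 8 degrees). In form: [[[x, y, z], roll], ...]. A call has 1 to 12 rows; each row shifts and turns the commanded pose from where the row before left it, along the tool's axes as they then stand; what a row does not reach is not made up. A row lasts 1/8 s, in which the tool goes at most 62.5 mm and 10.7 degrees, less where a joint would pass 70% of its speed; a pose out of reach is approached as far as the arm can. A call is refused whole if a number of a shift passes 1 or a number of a turn 1, either way. A call with a gripper value outside its range is refused whole. "hand" is the opening, from -1 (shut) to 1 (fully open), so that 0 is half open, set as the call begins (left out, the last holds). The fingers move at their own pace and stop on an object; "newtons" is the grip in N (left out, the last holds). Time passes only in rows, so rows that do not move let the fingers close. It gives the time, the measured TCP pose, the force, the opening and the grip force at its end, in the units of the state.
- manip.state(): the state, without advancing time (a new reading comes with each control period).
- vision.capture(name): name is "scene" or "top" or "wrist"; returns the picture (480x640x3 uint8, red, green, blue); there is no depth.
- vision.calibration(name): a dict with "fx", "fy", "cx", "cy" (pixels), "D" ([k1, k2, p1, p2, k3] as OpenCV has them; the pictures are not rectified), "origin" and "orientation" of the camera in the world. Camera axes: x right, y down, z forward; pixel columns grow to the right and rows downward; lengths in m; the calibration is good to about 2 mm. A picture is of the moment at which its call begins: read the wrist's pose just before it. calibration takes no time and is no camera call; for the wrist camera it gives the pose at the moment of the call.
- manip.finish_job(): hands the job in; it is judged then, once.
The state is a dict: "clock": time; "joint_positions": joint angles; "qvel": joint speeds; "effort": joint torques, N m; "tool_pos": TCP position; "orientation": TCP orientation; "contact_force": force on the tool from outside, world axes, zero at the start; "torque": the same for the moment, N m; "gripper_width": finger opening in m; "grasp_force": force on a finger pad.
Only numpy, scipy, OpenCV 4.12 (cv2) and the standard library are available. Lean on these libraries where they do the work, as an engineer would, in place of code of your own. Each camera call takes 0.05 s, during which the arm holds its last target. There are 200 camera calls.

## Working session

There is one attempt and no reset: what is moved stays moved. The work goes in short steps, Python scripts to look and compute and a tool call to move; the robot and the scene stay as the last step left them, time stands still between calls to the robot, and variables do not carry over. Pictures are saved under pics/ and viewed, at most 10 in all, crops included, and the job is handed in when it is done.

Besides the shell and the picture viewer there is one more tool, called after "Emit:" as name([rows], argument=value, ...), one row to a line, values as JSON. carry_out: Moves the arm, as the interface text tells. Its arguments: {"type":"object","properties":{"commands":{"type":"array"},"hand":{"type":"number"},"newtons":{"type":"number"}},"required":["commands"]}

```bash
mkdir -p pics
python3 - <<'E'
from station import manip, vision
import cv2,numpy as np
for n in("scene","top"):
    im=vision.capture(n); cv2.imwrite(f"pics/{n}0.png",im[:,:,::-1]); c=vision.calibration(n); print(n,c)
s=manip.state();print(s)
E
```

```text
scene {'fx': 522.4277930577857, 'fy': 522.4277930577857, 'cx': 306.6358460982831, 'cy': 234.91335441530228, 'D': array([-0.02201295,  0.        ,  0.        ,  0.        ,  0.        ]), 'origin': array([ 1.29832388, -0.0653231 ,  1.38151171]), 'orientation': array([-1.8898335 , -1.95403816,  0.55699993])}
top {'fx': 438.50667652052704, 'fy': 438.50667652052704, 'cx': 319.78557622796075, 'cy': 236.7537418275515, 'D': array([-0.05957058,  0.        ,  0.        ,  0.        ,  0.        ]), 'origin': array([ 0.30381041, -0.10552574,  1.58161128]), 'orientation': array([-2.14428132,  2.13008571, -0.1526834 ])}
{'clock': 0.1, 'joint_positions': array([ 1.13358731e+00,  2.77066905e-01, -2.77140807e-02,  1.26799726e+00,
        1.90246512e-06,  1.46742786e+00]), 'qvel': array([ 0.00106513, -0.00072923,  0.00159952,  0.0004471 , -0.00122611,
        0.00174945]), 'effort': array([ 3.02489652e-04, -4.46709430e+01,  2.96128160e+01,  8.43136513e-03,
       -6.64972913e-05,  5.00705930e-07]), 'tool_pos': array([0.20449354, 0.58987089, 0.23027929]), 'orientation': array([-5.21875289e-01, -3.09740300e+00,  2.99885997e-03]), 'contact_force': array([ 0.98665856, -0.91804158, -1.01952136]), 'torque': array([-0.00258723,  0.01386215, -0.0370983 ]), 'grasp_force': 0.0, 'gripper_width': 0.08560749790164907}
```

View pics/scene0.png

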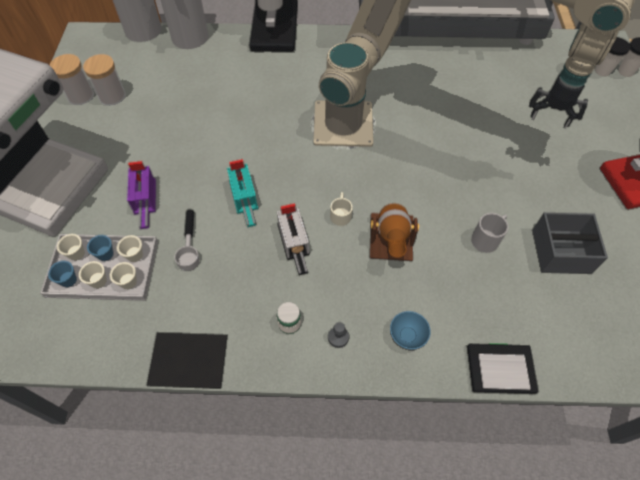

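View pics/top0.png

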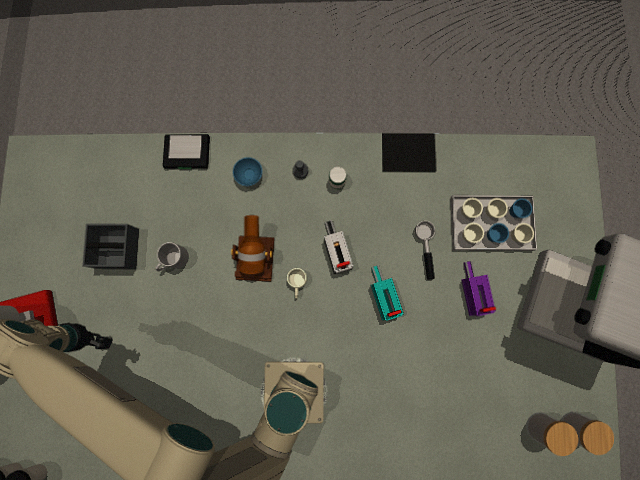

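The steel holder (white top, red tab) is at about (292,232) in scene and (340,255) in top. The flask is at (395,235) in scene and (252,250) in top, with its mouth to the world's +x. I'll zoom in on both.

```bash
cat > h.py <<'E'
import cv2,numpy as np
from scipy.spatial.transform import Rotation as R
from station import manip, vision
def cal(n): 
    c=vision.calibration(n); K=np.array([[c['fx'],0,c['cx']],[0,c['fy'],c['cy']],[0,0,1]]); return K,np.array(c['D']),np.array(c['origin']),R.from_rotvec(c['orientation']).as_matrix()
def ray(n,p,C=None):
    K,D,o,M=C or cal(n); u=cv2.undistortPoints(np.array([[p]],float),K,D)[0,0]; d=M@np.array([u[0],u[1],1]); return o,d/np.linalg.norm(d)
def onz(n,p,z,C=None):
    o,d=ray(n,p,C); return o+d*(z-o[2])/d[2]
def proj(n,P,C=None):
    K,D,o,M=C or cal(n); return cv2.projectPoints(((np.atleast_2d(P)-o)@M),np.zeros(3),np.zeros(3),K,D)[0][:,0]
def tri(*rs):
    A=sum(np.eye(3)-np.outer(d,d) for o,d in rs); b=sum((np.eye(3)-np.outer(d,d))@o for o,d in rs); return np.linalg.solve(A,b)
E
python3 - <<'E'
import cv2,numpy as np
a=cv2.imread('pics/scene0.png')[185:285,260:430]; b=cv2.imread('pics/top0.png')[205:305,225:365]
A=cv2.resize(a,(510*1,300),interpolation=cv2.INTER_CUBIC);B=cv2.resize(b,(420,300),interpolation=cv2.INTER_CUBIC)
im=np.zeros((600,510,3),np.uint8);im[:300]=A;im[300:,:420]=B
cv2.imwrite('pics/z.png',im)
E
```

```text
(no output)
```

View pics/z.png

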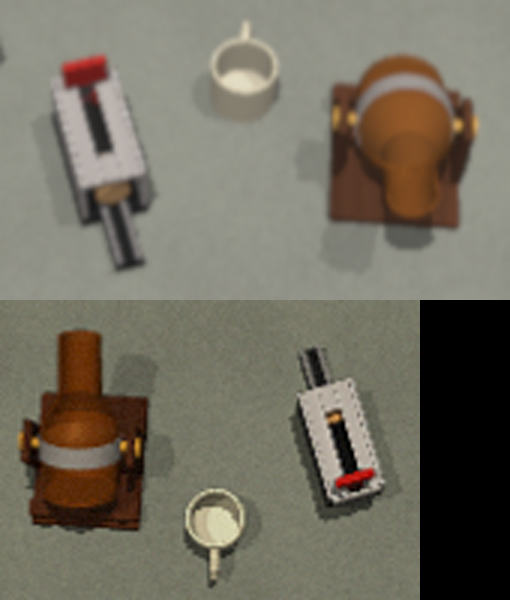

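The crop shows the holder's top corners and tongue, and the flask's pins, neck and rim. The rim centre is about (397,250) in scene and (252,217) in top. Now I'll turn these into positions.

Run:
```python
from h import *
np.set_printoptions(precision=4,suppress=True)
sc=lambda x,y:(260+x/3,185+y/3); tp=lambda x,y:(225+x/3,205+(y-300)/3)
for n,f,P in(("scene",sc,[(84,190),(146,178),(53,78),(117,68)]),("top",tp,[(299,396),(352,380),(328,505),(384,490)])):
    Q=np.array([onz(n,f(*p),.081) for p in P]);m=(Q[0]+Q[1])/2;r=(Q[2]+Q[3])/2;d=m-r
    print(n,Q[:,:2].tolist(),'mouth',m,'rear',r,np.linalg.norm(d),np.linalg.norm(Q[0]-Q[1]),np.degrees(np.arctan2(d[1],d[0])))
# tab red, both views
for n in("scene","top"):
    im=cv2.imread(f'pics/{n}0.png');hsv=cv2.cvtColor(im,cv2.COLOR_BGR2HSV)
    m=((hsv[...,0]<5)|(hsv[...,0]>173))&(hsv[...,1]>170)&(hsv[...,2]>110)
    x0,y0,x1,y1=(260,185,320,285) if n=="scene" else (310,225,365,290)
    k=np.zeros_like(m);k[y0:y1,x0:x1]=m[y0:y1,x0:x1];ys,xs=np.nonzero(k)
    print(n,len(xs),xs.mean(),ys.mean(),onz(n,(xs.mean(),ys.mean()),.115))
# tongue end z=.021
print('tongue',onz("scene",sc(128,267),.021),onz("top",tp(312,349),.021))
# pins
for a,b in(((342,119),(28,445)),((468,126),(134,446))):
    print('pin',tri(ray("scene",sc(*a)),ray("top",tp(*b))))
print('rim?',tri(ray("scene",sc(411,196)),ray("top",tp(80,335))),onz("top",tp(80,335),.145),onz("scene",sc(411,196),.145))
print('neckdir top',onz("top",tp(80,390),.12))
```

```text
scene [[0.5592904643967713, -0.1613320017724914], [0.5442750535817773, -0.10257561452475535], [0.4317035321528654, -0.19938636819810182], [0.4178392838408638, -0.13603080976734686]] mouth [ 0.5518 -0.132   0.081 ] rear [ 0.4248 -0.1677  0.081 ] 0.13194804899433601 0.0606446667428304 15.7223646528921
top [[0.5341847016344394, -0.10615398382656398], [0.5532563187484794, -0.16730757411132813], [0.4086940093646711, -0.13992704449585414], [0.4262052612496563, -0.20379759844044942]] mouth [ 0.5437 -0.1367  0.081 ] rear [ 0.4174 -0.1719  0.081 ] 0.13106700241639369 0.06405847472474928 15.547824374558527
scene 42 287.6190476190476 206.83333333333334 [ 0.4389 -0.1677  0.115 ]
top 33 342.72727272727275 263.5151515151515 [ 0.4394 -0.1672  0.115 ]
tongue [ 0.6098 -0.1183  0.021 ] [ 0.6009 -0.1215  0.021 ]
pin [0.4773 0.141  0.1112]
pin [0.4817 0.1442 0.0922]
rim? [0.5922 0.1394 0.1433] [0.5918 0.1387 0.145 ] [0.5931 0.1395 0.145 ]
neckdir top [0.5336 0.1409 0.12  ]
```

```bash
cat >> h.py <<'E'
def go(P,yaw=None,ref=None):
    "shift in tool units and roll units to reach P with tool x heading yaw (deg, mod 180)"
    s=manip.state(); M=R.from_rotvec(s['orientation']).as_matrix(); h=np.degrees(np.arctan2(M[1,0],M[0,0]))
    d=0 if yaw is None else (yaw-h+90)%180-90
    print('pos',s['tool_pos'].round(4),'hd %.1f'%h,'j',s['joint_positions'].round(2),'F',s['contact_force'].round(1),'w %.4f'%s['gripper_width'],'t %.1f'%s['clock'])
    print('shift units',(M.T@(np.array(P)-s['tool_pos'])/.03).round(2),'roll units %.2f'%(-d/8), 'tool z',M[:,2].round(3))
E
python3 - <<'E'
from h import *
go([.5,.13,.33],0); print({k:v for k,v in vision.calibration("wrist").items()})
sc=lambda x,y:(260+x/3,185+y/3); tp=lambda x,y:(225+x/3,205+(y-300)/3)
a=tri(ray("scene",sc(342,119)),ray("top",tp(134,446)));b=tri(ray("scene",sc(468,126)),ray("top",tp(28,445)));print(a,b,(a+b)/2)
E
```

```text
pos [0.2045 0.5899 0.2303] hd 160.9 j [ 1.13  0.28 -0.03  1.27  0.    1.47] F [ 1.  -0.9 -1. ] w 0.0856 t 0.1
shift units [-14.33 -11.26  -3.3 ] roll units -2.39 tool z [-0.001 -0.002 -1.   ]
{'fx': 373.5399865358889, 'fy': 373.5399865358889, 'cx': 314.47518830556555, 'cy': 244.80923422993084, 'D': array([0.01393353, 0.        , 0.        , 0.        , 0.        ]), 'origin': array([0.12819211, 0.61749867, 0.3725692 ]), 'orientation': array([2.33321744, 1.66319833, 0.26958089])}
[0.47446058 0.08466933 0.0849872 ] [0.47545441 0.2081334  0.0793811 ] [0.47495749 0.14640137 0.08218415]
```

Emit:
carry_out([
  [[0,0,-1],-0.8],
  [[0,0,-1],-0.8],
  [[0,0,-1],-0.8],
  [[-1,-1,0],0],
  [[-1,-1,0],0],
  [[-1,-1,0],0],
  [[-1,-1,0],0],
  [[-1,-1,0],0],
  [[-1,-1,0],0],
  [[-1,-1,0],0],
  [[-1,-1,0],0],
  [[-1,-1,0],0],
])

```text
clock: 1.6
tool_pos: [0.4757, 0.3196, 0.3208]
orientation: [0.002, -3.141, 0.001]
contact_force: [0.6, 0.5, -0.6]
gripper_width: 0.0854
grasp_force: 0.0
```

Emit:
carry_out([
  [[0,-1,0],0],
  [[0,-1,0],0],
  [[0,-1,0],0],
  [[0,-1,0],0],
  [[0,-1,0],0],
  [[0,-1,0],0],
  [[0,0,0],0],
])

```text
clock: 2.48
tool_pos: [0.475, 0.1395, 0.3209]
orientation: [-0.002, -3.141, 0.0]
contact_force: [-0.2, -0.5, 0.1]
gripper_width: 0.0856
grasp_force: 0.0
```

Run:
```python
from h import *
go([.49,-.14,.30],15.6)
im=vision.capture("wrist");cv2.imwrite("pics/w1.png",im[:,:,::-1]);C=cal("wrist");np.save("c1.npy",np.array(C,dtype=object),allow_pickle=True)
print(proj("wrist",[[.593,.139,.143],[.475,.146,.085],[.548,-.134,.081]]),C[2],C[3][:,2])
```

```text
pos [0.475  0.1395 0.3209] hd 179.9 j [ 0.16  0.01 -0.15  1.41 -0.    0.16] F [-0.2 -0.5  0.1] w 0.0856 t 2.5
shift units [-0.51 -9.32  0.7 ] roll units -1.96 tool z [-0.001 -0.    -1.   ]
[[311.90210327 333.20666478]
 [318.86089349 202.46581194]
 [ 62.39379634 266.9954028 ]] [0.39429805 0.14091719 0.46332025] [ 0.31744032  0.00154036 -0.948277  ]
```

View pics/w1.png

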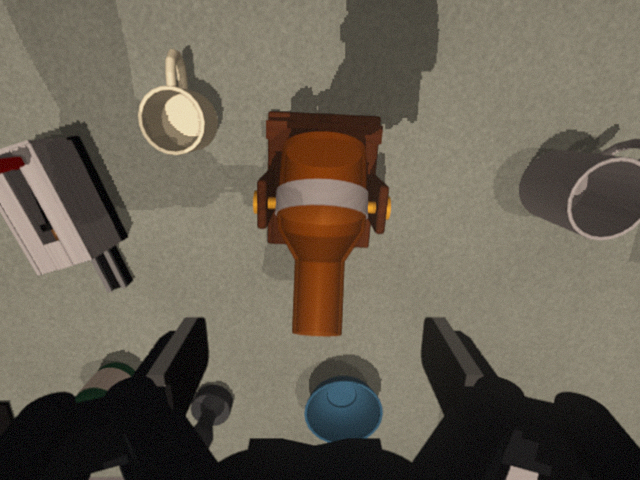

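Run:
```python
from h import *
C=tuple(np.load("c1.npy",allow_pickle=True))
im=cv2.imread("pics/w1.png");hsv=cv2.cvtColor(im,cv2.COLOR_BGR2HSV)
m=(hsv[...,0]<16)&(hsv[...,1]>180)&(hsv[...,2]>70)
for r in(270,285,300,315,328,332,334,336,338):
    xs=np.nonzero(m[r,270:370])[0]+270; print(r,(xs.min(),xs.max(),(xs.min()+xs.max())/2) if len(xs) else None)
g=(hsv[...,0]>15)&(hsv[...,0]<30)&(hsv[...,1]>170)&(hsv[...,2]>120);g[:,:240]=0;g[:,400:]=0;g[:180]=0;g[230:]=0
n,l,s,c=cv2.connectedComponentsWithStats(g.astype('uint8'));print(s[1:].tolist(),c[1:])
pin=onz("",(322.5,204.5),.085,C);print('pin',pin)
for a in range(21,34,2):
    P=onz("",(317,335),.085+.13*np.sin(np.radians(a)),C); print(a,P.round(4),np.linalg.norm(P[:2]-pin[:2])-.13*np.cos(np.radians(a)),np.degrees(np.arctan2(P[1]-pin[1],P[0]-pin[0])))
```

```text
270 (np.int64(296), np.int64(342), np.float64(319.0))
285 (np.int64(295), np.int64(342), np.float64(318.5))
300 (np.int64(294), np.int64(340), np.float64(317.0))
315 (np.int64(294), np.int64(341), np.float64(317.5))
328 (np.int64(293), np.int64(340), np.float64(316.5))
332 (np.int64(294), np.int64(340), np.float64(317.0))
334 (np.int64(304), np.int64(339), np.float64(321.5))
336 None
338 None
[[253, 193, 5, 20, 63], [268, 198, 8, 11, 78], [386, 198, 5, 21, 67], [368, 202, 8, 11, 78]] [[254.88888889 202.6984127 ]
 [271.43589744 202.65384615]
 [388.01492537 208.68656716]
 [371.46153846 207.48717949]]
pin [0.47712701 0.14976078 0.085     ]
21 [0.6022 0.1441 0.1316] 0.0038005904506057675 -2.5835758933077297
23 [0.5995 0.1441 0.1358] 0.0028687348972815663 -2.65810849705277
25 [0.5969 0.144  0.1399] 0.002121595771817558 -2.734743515771748
27 [0.5944 0.144  0.144 ] 0.0015600871379649606 -2.8134445870566944
29 [0.5919 0.144  0.148 ] 0.0011848960959183474 -2.894160692368476
31 [0.5894 0.1439 0.152 ] 0.0009964818274316445 -2.9768244410209723
33 [0.587  0.1439 0.1558] 0.0009950749124199437 -3.0613502813967757
```

Emit:
carry_out([
  [[0,-1,0],-0.5],
  [[0,-1,0],-0.5],
  [[0,-1,0],-0.5],
  [[0,-1,0],-0.5],
  [[0,-1,0],0],
  [[0,-1,0],0],
  [[0,-1,0],0],
  [[0,-1,0],0],
  [[0,-1,0],0],
  [[0,0,0],0],
], hand=-1)

```text
clock: 3.78
tool_pos: [0.5304, -0.1228, 0.3207]
orientation: [0.437, -3.111, -0.001]
contact_force: [-0.1, 0.4, -0.0]
gripper_width: 0.0001
grasp_force: 0.0
```

Run:
```python
from h import *
go([.41,-.175,.16],15.6)
im=vision.capture("wrist");cv2.imwrite("pics/w2.png",im[:,:,::-1]);C=cal("wrist");np.save("c2.npy",np.array(C,dtype=object),allow_pickle=True)
print(C[2],C[3][:,2])
```

```text
pos [ 0.5304 -0.1228  0.3207] hd -164.0 j [-0.35  0.1  -0.06  1.42  0.   -0.63] F [-0.1  0.4 -0. ] w 0.0001 t 3.8
shift units [ 4.34 -0.57  5.36] roll units 0.05 tool z [-0.  0. -1.]
[ 0.4522835  -0.1441434   0.46310856] [ 0.30470687  0.09042617 -0.94814389]
```

View pics/w2.png

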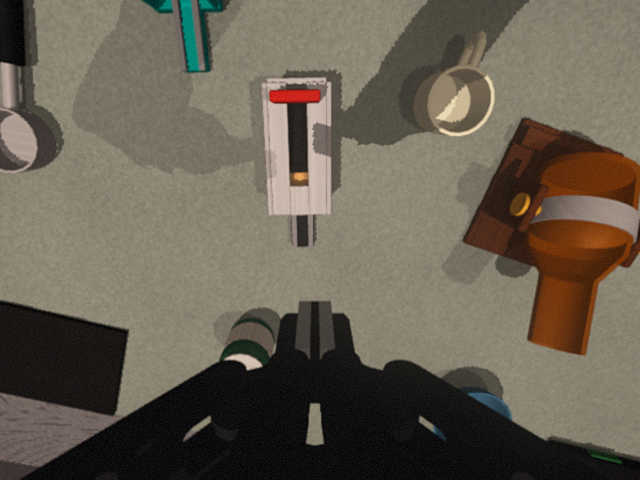

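The holder is square in the view: its mouth edge is at (268..330,214), the rear edge at about row 80, and the red tab at (270..320, 91..102). The flask rim is at about (557,347). Next I'll measure these.

Run:
```python
from h import *
np.set_printoptions(precision=4,suppress=True)
C=tuple(np.load("c2.npy",allow_pickle=True));C1=tuple(np.load("c1.npy",allow_pickle=True))
z=lambda p,h:onz("",p,h,C)
m=(z((267.5,214.5),.081)+z((330.5,214.5),.081))/2; r=(z((266,80),.081)+z((327,80),.081))/2
d=(m-r);print('mouth',m,'len',np.linalg.norm(d),'hd',np.degrees(np.arctan2(d[1],d[0])))
t=z((304,245),.021);print('tongue end',t,np.degrees(np.arctan2(*(t-m)[[1,0]])),np.linalg.norm((t-m)[:2]))
print('tongue/edge hd from side edges',[np.degrees(np.arctan2(*(z(a,.081)-z(b,.081))[[1,0]])) for a,b in(((267.5,214),(266,85)),((330.5,214),(327,85)))])
im=cv2.imread("pics/w2.png");hsv=cv2.cvtColor(im,cv2.COLOR_BGR2HSV)
k=((hsv[...,0]<5)|(hsv[...,0]>173))&(hsv[...,1]>180)&(hsv[...,2]>90);k[:, :255]=0;k[:,340:]=0;k[130:]=0
ys,xs=np.nonzero(k);print('tab px',xs.min(),xs.max(),ys.min(),ys.max())
a=z((xs.min(),ys.min()),.12);b=z((xs.max()+1,ys.min()),.12);c=z(((xs.min()+xs.max()+1)/2,ys.max()+1),.12);print('tab rear',a,b,(a+b)/2,np.linalg.norm(a-b),np.degrees(np.arctan2(*(b-a)[[1,0]])),'front',c)
print('rim',tri(ray("",(317,334.5),C1),ray("",(557.5,347.5),C)), 'pin2', )
```

```text
mouth [ 0.5473 -0.1326  0.081 ] len 0.12939168963322548 hd 16.40499828334778
tongue end [ 0.5982 -0.1145  0.021 ] 19.63809975880274 0.05403249452743739
tongue/edge hd from side edges [np.float64(14.448478038563122), np.float64(18.449789698148503)]
tab px 270 319 90 102
tab rear [ 0.4399 -0.1862  0.12  ] [ 0.4281 -0.1454  0.12  ] [ 0.434  -0.1658  0.12  ] 0.042425435007735365 106.17787995393257 front [ 0.4439 -0.1631  0.12  ]
rim [0.5905 0.1438 0.1475] pin2
```

Run:
```python
from h import *
go([.404,-.1745,.095],16.3)
```

```text
pos [ 0.5299 -0.1218  0.3208] hd -163.9 j [-0.35  0.1  -0.06  1.42  0.   -0.63] F [0.6 0.9 0.3] w -0.0001 t 3.8
shift units [ 4.51 -0.54  7.53] roll units -0.03 tool z [-0.001  0.001 -1.   ]
```

Emit:
carry_out([
  [[1,-0.14,0],0],
  [[1,-0.1,0],0],
  [[1,-0.1,0],0],
  [[1,-0.1,0],0],
  [[0.5,-0.1,1],0],
  [[0,0,1],0],
  [[0,0,1],0],
  [[0,0,1],0],
  [[0,0,1],0],
  [[0,0,1],0],
  [[0,0,1],0],
  [[0,0,0.5],0],
])

```text
clock: 5.32
tool_pos: [0.4034, -0.1733, 0.0948]
orientation: [0.442, -3.108, -0.003]
contact_force: [0.2, 0.5, 0.1]
gripper_width: -0.0003
grasp_force: 0.0
```

Emit:
carry_out([
  [[-0.2,0,0],0],
  [[-0.2,0,0],0],
  [[-0.2,0,0],0],
  [[-0.2,0,0],0],
  [[0,0,0],0],
])

```text
clock: 5.95
tool_pos: [0.4277, -0.1689, 0.0968]
orientation: [0.44, -3.11, 0.002]
contact_force: [-2.9, -1.9, 3.0]
gripper_width: 0.0004
grasp_force: 1.8
```

Emit:
carry_out([
  [[-0.2,0,0],0],
  [[-0.2,0,0],0],
  [[-0.2,0,0],0],
  [[-0.2,0,0],0],
  [[-0.2,0,0],0],
  [[-0.2,0,0],0],
  [[-0.1,0,0],0],
  [[-0.1,0,0],0],
])

```text
clock: 6.95
tool_pos: [0.4655, -0.1571, 0.0963]
orientation: [0.437, -3.106, 0.0]
contact_force: [-7.9, -2.4, 7.0]
gripper_width: 0.0002
grasp_force: 4.2
```

Emit:
carry_out([
  [[-0.1,0,0],0],
  [[-0.1,0,0],0],
  [[0,0,0],0],
])

```text
clock: 7.32
tool_pos: [0.4683, -0.1562, 0.0963]
orientation: [0.435, -3.099, 0.003]
contact_force: [-15.8, -5.0, 13.7]
gripper_width: 0.0
grasp_force: 8.3
```

Emit:
carry_out([
  [[-0.1,0,0],0],
  [[0,0,0],0],
])

```text
clock: 7.58
tool_pos: [0.4684, -0.1562, 0.0963]
orientation: [0.433, -3.094, 0.006]
contact_force: [-22.7, -7.4, 18.7]
gripper_width: -0.0002
grasp_force: 12.0
```

Run:
```python
from h import *
go([.404,-.1745,.095],16.3)
im=vision.capture("scene");cv2.imwrite("pics/s3.png",cv2.resize(im[175:295,230:390,::-1],(640,480),interpolation=cv2.INTER_CUBIC))
```

```text
pos [ 0.4684 -0.1562  0.0963] hd -164.1 j [-0.45  0.17 -0.47  0.95 -0.01 -0.72] F [-22.7  -7.4  18.7] w -0.0002 t 7.6
shift units [2.23 0.   0.09] roll units -0.05 tool z [-0.017 -0.006 -1.   ]
```

View pics/s3.png

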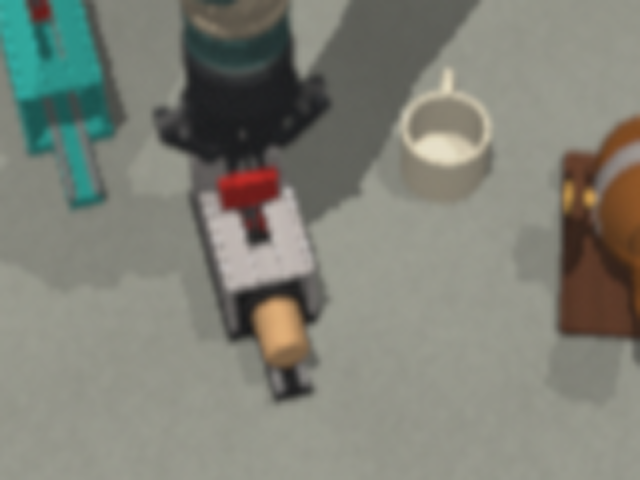

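The tab is at its stop: the force rises with no further motion, and the knob stands fully out. I'll back off and go above the knob.

Emit:
carry_out([
  [[0.4,0,0],0],
  [[0.4,0,0],0],
  [[0.4,0,0],0],
  [[0.5,0,0],0],
  [[0.5,0,0],0],
  [[0.6,0,0],0],
  [[0,0,-1],0],
  [[0,0,-1],0],
  [[0,0,-1],0],
  [[0,0,0],0],
])

```text
clock: 8.88
tool_pos: [0.3974, -0.179, 0.1888]
orientation: [-0.438, 3.105, -0.006]
contact_force: [0.4, -0.2, -0.2]
gripper_width: 0.0001
grasp_force: 0.0
```

Run:
```python
from h import *
o=np.array([.4437,-.163,0]);h=np.radians(16.3);u=np.array([np.cos(h),np.sin(h),0])
print(o+u*.138)
go(o+u*.138+[0,0,.20],16.3)
```

```text
[ 0.57615313 -0.12426799  0.        ]
pos [ 0.3974 -0.179   0.1888] hd -163.9 j [-0.57 -0.04 -0.48  1.13  0.   -0.85] F [ 0.4 -0.2 -0.2] w 0.0001 t 8.9
shift units [-6.23  0.1  -0.34] roll units -0.03 tool z [ 0.006 -0.003 -1.   ]
```

Emit:
carry_out([
  [[-0.2,0,-1],0],
  [[-1,0,0],0],
  [[-1,0,0],0],
  [[-1,0,0],0],
  [[-1,0,0],0],
  [[-1,0,0],0],
  [[-1,0.1,0],0],
  [[0,0,0],0],
], hand=1)

```text
clock: 9.88
tool_pos: [0.5743, -0.1227, 0.2146]
orientation: [0.442, -3.109, -0.002]
contact_force: [-0.6, 0.4, 0.5]
gripper_width: 0.0856
grasp_force: 0.0
```

Run:
```python
from h import *
go([.57615,-.1243,.03],16.3)
im=vision.capture("wrist");cv2.imwrite("pics/w4.png",im[:,:,::-1]);C=cal("wrist");np.save("c4.npy",np.array(C,dtype=object),allow_pickle=True)
```

```text
pos [ 0.5743 -0.1227  0.2146] hd -163.8 j [-0.32  0.22 -0.13  1.22  0.   -0.6 ] F [-0.6  0.4  0.5] w 0.0856 t 9.9
shift units [-0.05 -0.08  6.15] roll units -0.02 tool z [-0.001  0.001 -1.   ]
```

View pics/w4.png

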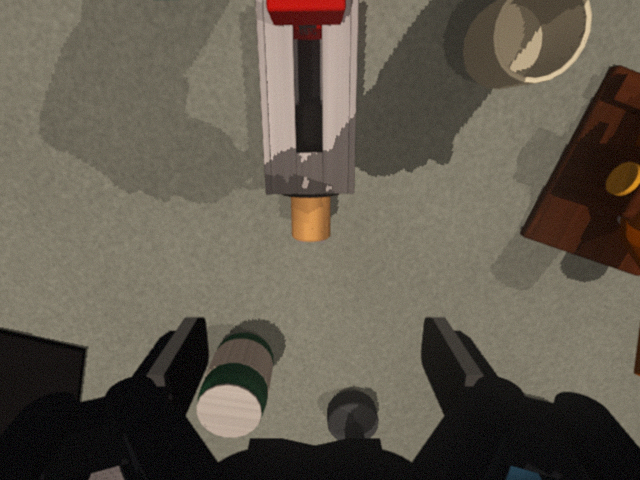

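Run:
```python
from h import *
C=tuple(np.load("c4.npy",allow_pickle=True))
o=np.array([.4437,-.163,0]);h=np.radians(16.3);u=np.array([np.cos(h),np.sin(h),0]);v=np.array([-u[1],u[0],0])
for p,z in(((311,241),.061),((291.5,225),.045),((331,225),.045),((311,215),.062),((263,193),.081),((356,193),.081)):
    P=onz("",p,z,C);print(p,P.round(4),'holder',((P-o)@u).round(4),((P-o)@v).round(4))
print('tcp',((manip.state()['tool_pos']-o)@u),((manip.state()['tool_pos']-o)@v))
```

```text
(311, 241) [ 0.5879 -0.1207  0.061 ] holder 0.1503 0.0001
(291.5, 225) [ 0.5836 -0.1396  0.045 ] holder 0.1409 -0.0168
(331, 225) [ 0.5741 -0.1068  0.045 ] holder 0.141 0.0174
(311, 215) [ 0.5663 -0.1269  0.062 ] holder 0.1278 0.0002
(263, 193) [ 0.5556 -0.167   0.081 ] holder 0.1063 -0.0353
(356, 193) [ 0.5363 -0.1005  0.081 ] holder 0.1064 0.034
tcp 0.13543051748391538 0.0022001952921635176
```

Emit:
carry_out([
  [[-0.12,-0.07,1],0],
  [[0,0,1],0],
  [[0,0,1],0],
  [[0,0,1],0],
  [[0,0,1],0],
  [[0,0,0.8],0],
  [[0,0,0.6],0],
  [[0,0,0],0],
])

```text
clock: 10.92
tool_pos: [0.5754, -0.1241, 0.0227]
orientation: [0.438, -3.107, -0.003]
contact_force: [0.3, -0.2, -0.6]
gripper_width: 0.0852
grasp_force: 0.0
```

Emit:
carry_out([
  [[0,0,0],0],
  [[0,0,0],0],
  [[0,0,0],0],
  [[0,0,0],0],
  [[0,0,0],0],
  [[0,0,0],0],
], hand=-1, newtons=40)

```text
clock: 11.68
tool_pos: [0.5786, -0.1246, 0.025]
orientation: [-0.439, 3.109, -0.001]
contact_force: [0.6, -1.2, 4.5]
gripper_width: 0.033
grasp_force: 39.6
```

Emit:
carry_out([
  [[-0.4,0,0],0],
  [[-0.4,0,0],0],
  [[-0.4,0,0],0],
  [[-0.4,0,0],0],
  [[0,0,-0.2],0],
  [[0,0,-0.2],0],
  [[0,0,0],0],
])

```text
clock: 12.55
tool_pos: [0.624, -0.1109, 0.0367]
orientation: [-0.439, 3.11, 0.0]
contact_force: [0.9, 0.2, -1.0]
gripper_width: 0.0326
grasp_force: 39.7
```

Emit:
carry_out([
  [[0,0,-0.2],0],
  [[0,0,-0.2],0],
  [[0.02,0,-0.2],0],
  [[0.04,0,-0.2],0],
])

```text
clock: 13.05
tool_pos: [0.6232, -0.1115, 0.0609]
orientation: [-0.439, 3.108, 0.0]
contact_force: [3.2, 0.1, -4.3]
gripper_width: 0.0326
grasp_force: 40.4
```

Emit:
carry_out([
  [[0.06,0,-0.2],0],
  [[0.08,0,-0.2],0],
  [[0,0,0],0],
])

```text
clock: 13.42
tool_pos: [0.6197, -0.1126, 0.0737]
orientation: [-0.439, 3.107, -0.0]
contact_force: [4.7, 1.0, -4.1]
gripper_width: 0.0327
grasp_force: 41.4
```

Run:
```python
from h import *
go([.62,-.1,.03],16.3)
im=vision.capture("scene");cv2.imwrite("pics/s5.png",cv2.resize(im[190:290,260:380,::-1],(600,500),interpolation=cv2.INTER_CUBIC))
```

```text
pos [ 0.6197 -0.1126  0.0737] hd -163.9 j [-0.28  0.4  -0.21  0.96  0.   -0.56] F [ 4.7  1.  -4.1] w 0.0327 t 13.4
shift units [-0.12  0.4   1.46] roll units -0.03 tool z [ 0.004  0.    -1.   ]
```

View pics/s5.png

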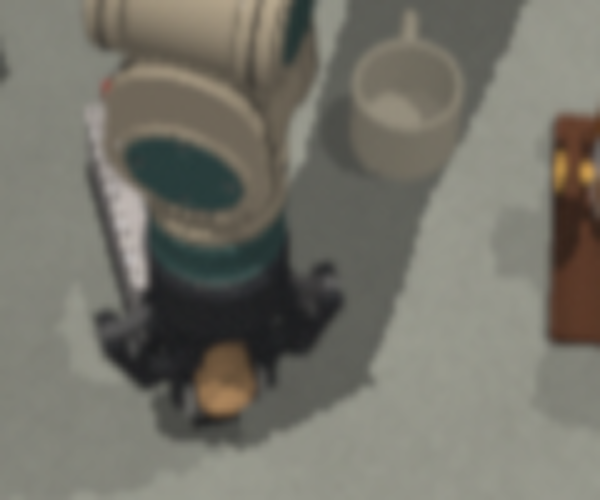

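Emit:
carry_out([
  [[-0.4,0,-0.2],0],
  [[-0.5,0,-0.25],0],
  [[-0.5,0,-0.25],0],
  [[0,0,-0.6],0],
  [[0,0,-1],0],
  [[0,0,-1],0],
  [[0,0,-1],0],
  [[0,0,0],0],
], newtons=60)

```text
clock: 14.48
tool_pos: [0.6598, -0.1019, 0.2059]
orientation: [-0.438, 3.105, -0.005]
contact_force: [0.6, -0.4, -1.1]
gripper_width: 0.032
grasp_force: 60.3
```

Run:
```python
from h import *
go([.62,-.1,.03],16.3)
im=vision.capture("wrist");cv2.imwrite("pics/w6.png",im[:,:,::-1]);C=cal("wrist");np.save("c6.npy",np.array(C,dtype=object),allow_pickle=True)
```

```text
pos [ 0.6598 -0.1019  0.2059] hd -163.9 j [-0.25  0.36  0.03  1.24 -0.   -0.53] F [ 0.6 -0.4 -1.1] w 0.0320 t 14.5
shift units [1.29 0.45 5.85] roll units -0.03 tool z [ 0.006 -0.002 -1.   ]
```

View pics/w6.png

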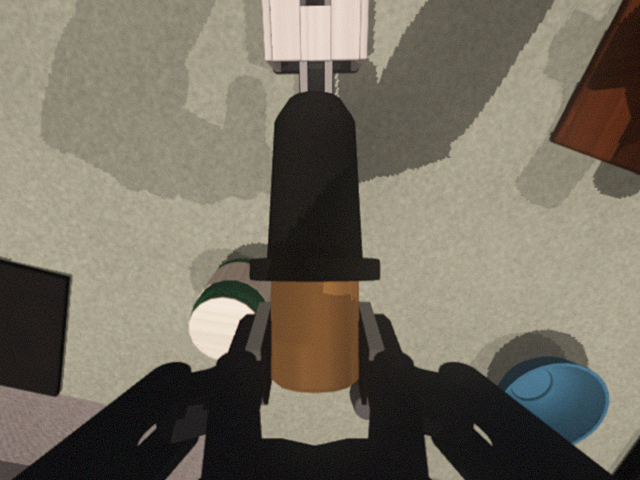

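The picture shows the stopper in the pads: tip at row 92, bevel corners at (275/355,123), collar at (250..380, 259..280), and knob end corners at (271/359,~380). I'll work out the pitch from these.

```bash
cat > fit.py <<'E'
from h import *
from scipy.optimize import least_squares
def fit(C,T,rows,hd0=16.0):
    # rows: (col,row,s,r,side) side -1 left(image) +1 right ; T tcp
    S=np.array(rows,float)
    def ax(p):
        h,a=p[3],p[4]; u=np.array([np.cos(a)*np.cos(h),np.cos(a)*np.sin(h),np.sin(a)]); return u,np.array([-np.sin(h),np.cos(h),0])
    def f(p):
        u,v=ax(p); P=p[:3]+np.outer(S[:,2]/1e3,u)+np.outer(S[:,3]*S[:,4]/1e3,v)
        return (proj("",P,C)-S[:,:2]).ravel()
    h=np.radians(hd0); x0=np.r_[T+[-.04*np.cos(h),-.04*np.sin(h),0],h,.35]
    r=least_squares(f,x0); p=r.x; u,v=ax(p); J=np.linalg.inv(r.jac.T@r.jac)*2*r.cost/max(1,len(r.fun)-5)
    print('mid',p[:3].round(4),'hd %.1f pitch %.1f +- %.1f'%(*np.degrees(p[3:]),np.degrees(J[4,4]**.5)),'rms %.1f'%np.sqrt(np.mean(r.fun**2)),'mid-tcp along/lat/up',np.round([(p[:3]-T)@[np.cos(p[3]),np.sin(p[3]),0],(p[:3]-T)@v,(p[:3]-T)[2]],4))
    return p,u
E
python3 - <<'E'
from fit import *
C=tuple(np.load("c6.npy",allow_pickle=True));T=manip.state()['tool_pos']
fit(C,T,[(275,123,-46,16,-1),(355,123,-46,16,1),(250,259,8,25,-1),(380,259,8,25,1),(250,280,16,25,-1),(380,280,16,25,1),(271,380,54,17,-1),(359,380,54,17,1),(268,259,8,18.5,-1),(362,259,8,18.5,1)])
E
```

```text
mid [ 0.6232 -0.1111  0.2068] hd 16.2 pitch 22.1 +- 0.4 rms 0.4 mid-tcp along/lat/up [-0.0367  0.0007  0.0033]
```

Emit:
carry_out([
  [[0,0,-0.5],0.8],
  [[0,0,-0.5],0.8],
  [[0,0,-0.5],0.78],
  [[-0.5,1,0],0],
  [[-0.5,1,0],0],
  [[-0.5,1,0],0],
  [[0,1,0],0],
  [[0,1,0],0],
  [[0,1,0],0],
  [[0,1,0],0],
  [[0,1,0],0],
  [[0,0,0],0],
])

```text
clock: 16.02
tool_pos: [0.7142, 0.1381, 0.2441]
orientation: [-0.077, -3.137, 0.001]
contact_force: [0.3, 0.3, -1.6]
gripper_width: 0.0321
grasp_force: 60.3
```

Run:
```python
from h import *
go([.7047,.1384,.1775],-2.8)
im=vision.capture("wrist");cv2.imwrite("pics/w7.png",im[:,:,::-1]);C=cal("wrist");np.save("c7.npy",np.array(C,dtype=object),allow_pickle=True)
```

```text
pos [0.7142 0.1381 0.2441] hd 177.2 j [ 0.1   0.46  0.26  1.37 -0.    0.15] F [ 0.3  0.3 -1.6] w 0.0321 t 16.0
shift units [ 0.31 -0.    2.22] roll units -0.00 tool z [-0.004 -0.    -1.   ]
```

View pics/w7.png

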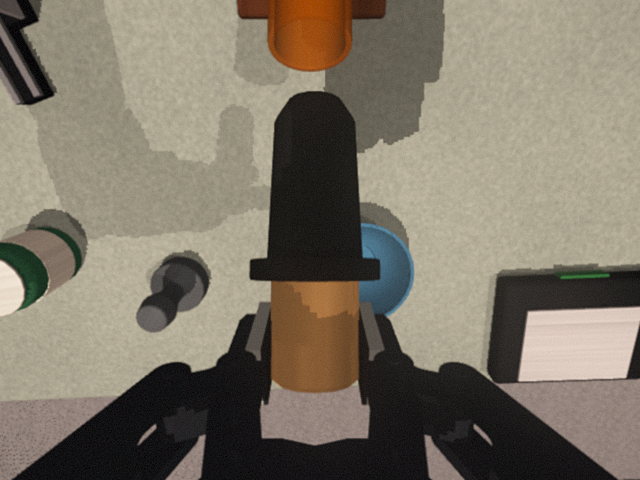

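The picture shows the rim as an ellipse above the stopper tip: outer sides at columns 268.5 and 352, lowest point about (310,69.5). I'll test flask angles against it.

```bash
python3 - <<'E'
from h import *
C=tuple(np.load("c7.npy",allow_pickle=True))
h=np.radians(-2.8);ch=np.array([np.cos(h),np.sin(h),0]);v=np.array([-ch[1],ch[0],0]);Z=np.array([0,0,1.])
im=cv2.imread("pics/w7.png");hsv=cv2.cvtColor(im,cv2.COLOR_BGR2HSV)
m=(hsv[...,0]<18)&(hsv[...,1]>150)&(hsv[...,2]>100);m[85:]=0
for r in(5,20,30,40,45,50,55,60,65,68,70,72):
    xs=np.nonzero(m[r,255:370])[0]+255;print(r,(int(xs.min()),int(xs.max())) if len(xs) else None,end=' ')
print()
t=np.linspace(0,2*np.pi,181)
for px in(.475,.477,.479):
  for a in range(22,34,2):
    A=np.radians(a);u=ch*np.cos(A)+Z*np.sin(A);w=-ch*np.sin(A)+Z*np.cos(A)
    M=np.array([px,.1495,.085])+.13*u
    E=proj("",M+.0245*(np.outer(np.cos(t),v)+np.outer(np.sin(t),w)),C);I=proj("",M+.0205*(np.outer(np.cos(t),v)+np.outer(np.sin(t),w)),C)
    print(px,a,M.round(4),'cols',E[:,0].min().round(1),E[:,0].max().round(1),'bottom',E[:,1].max().round(1),'rowmax-width',E[np.argmax(E[:,0]),1].round(1),'top in/out',I[:,1].min().round(1),E[:,1].min().round(1))
E
python3 -c "
import cv2;im=cv2.imread('pics/w7.png')[0:90,240:380];cv2.imwrite('pics/z7.png',cv2.resize(im,(700,450),interpolation=cv2.INTER_CUBIC))"
```

```text
5 (255, 349) 20 (268, 350) 30 (268, 349) 40 (268, 351) 45 (269, 351) 50 (270, 349) 55 (273, 346) 60 (278, 342) 65 (286, 335) 68 (293, 328) 70 (302, 318) 72 None 
0.475 22 [0.5954 0.1436 0.1337] cols 274.3 355.3 bottom 74.5 rowmax-width 51.1 top in/out 32.2 27.5
0.475 24 [0.5936 0.1437 0.1379] cols 273.5 356.1 bottom 72.1 rowmax-width 46.3 top in/out 25.4 20.3
0.475 26 [0.5917 0.1438 0.142 ] cols 272.6 357.0 bottom 69.3 rowmax-width 41.1 top in/out 18.2 12.5
0.475 28 [0.5896 0.1439 0.146 ] cols 271.7 357.9 bottom 66.1 rowmax-width 35.3 top in/out 10.3 4.0
0.475 30 [0.5874 0.144  0.15  ] cols 270.8 358.8 bottom 62.6 rowmax-width 29.1 top in/out 1.8 -5.0
0.475 32 [0.5851 0.1441 0.1539] cols 269.8 359.8 bottom 58.6 rowmax-width 22.4 top in/out -7.3 -14.7
0.477 22 [0.5974 0.1436 0.1337] cols 274.6 355.3 bottom 77.7 rowmax-width 54.8 top in/out 36.3 31.7
0.477 24 [0.5956 0.1437 0.1379] cols 273.8 356.2 bottom 75.4 rowmax-width 50.1 top in/out 29.6 24.6
0.477 26 [0.5937 0.1438 0.142 ] cols 272.9 357.0 bottom 72.7 rowmax-width 44.9 top in/out 22.5 16.9
0.477 28 [0.5916 0.1439 0.146 ] cols 27
[... 156 characters left out ...]
.3
0.477 32 [0.5871 0.1441 0.1539] cols 270.2 359.8 bottom 62.2 rowmax-width 26.6 top in/out -2.6 -9.9
0.479 22 [0.5994 0.1436 0.1337] cols 274.9 355.4 bottom 81.0 rowmax-width 58.4 top in/out 40.3 35.8
0.479 24 [0.5976 0.1437 0.1379] cols 274.1 356.2 bottom 78.7 rowmax-width 53.9 top in/out 33.8 28.8
0.479 26 [0.5957 0.1438 0.142 ] cols 273.2 357.1 bottom 76.0 rowmax-width 48.8 top in/out 26.8 21.3
0.479 28 [0.5936 0.1439 0.146 ] cols 272.3 358.0 bottom 73.0 rowmax-width 43.3 top in/out 19.2 13.1
0.479 30 [0.5914 0.144  0.15  ] cols 271.4 358.9 bottom 69.6 rowmax-width 37.3 top in/out 10.9 4.4
0.479 32 [0.5891 0.1441 0.1539] cols 270.5 359.9 bottom 65.8 rowmax-width 30.8 top in/out 2.1 -5.1
```

View pics/z7.png

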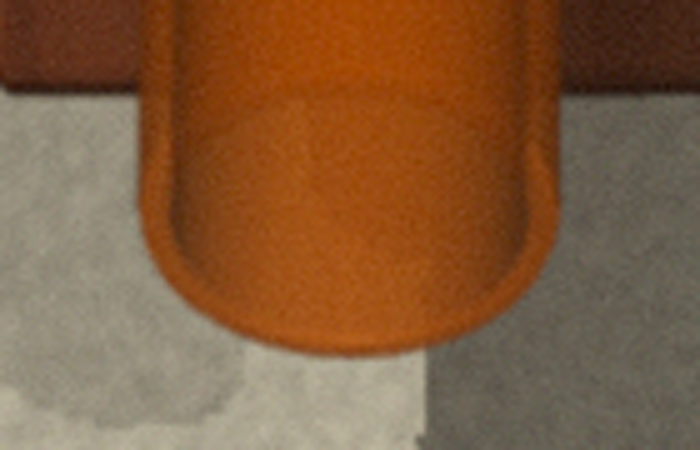

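```bash
cat > plan.py <<'E'
from h import *
h,A,p=np.radians([-2.8,27.1,22.1]);ch=np.array([np.cos(h),np.sin(h),0]);v=np.array([-ch[1],ch[0],0]);Z=np.array([0,0,1.])
u=ch*np.cos(A)+Z*np.sin(A);w=-ch*np.sin(A)+Z*np.cos(A);d=ch*np.cos(p)+Z*np.sin(p)
M=np.array([.5926,.141,.1442]);off=.0004*ch+.0007*v+.018*Z
pts={'pre':M+.018*u+.004*w+.094*d,'1':M-.015*u+.004*w+.094*d,'2':M+.067*u,'3':M+.036*u,'4':M+.032*u}
E
python3 - <<'E'
from plan import *
P=manip.state()['tool_pos'];Mt=R.from_rotvec(manip.state()['orientation']).as_matrix()
for k,g in pts.items():
    t=g-off;print(k,t.round(4),(Mt.T@(t-P)/.03).round(2));P=t
E
```

```text
pre [0.6933 0.1354 0.1733] [ 0.69 -0.08  2.37]
1 [0.664  0.1368 0.1583] [ 0.98 -0.    0.5 ]
2 [0.6517 0.1374 0.1567] [ 0.41 -0.    0.05]
3 [0.6242 0.1388 0.1426] [ 0.92 -0.    0.47]
4 [0.6206 0.1389 0.1408] [ 0.12 -0.    0.06]
```

Emit:
carry_out([
  [[0,-0.08,0.9],0],
  [[0,0,0.9],0],
  [[0.2,0,0.57],0],
  [[0.49,0,0],0],
  [[0,0,0],0],
], newtons=35)

```text
clock: 16.7
tool_pos: [0.6933, 0.1337, 0.1741]
orientation: [-0.083, -3.138, 0.001]
contact_force: [0.3, -0.7, -0.4]
gripper_width: 0.0322
grasp_force: 60.3
```

Emit:
carry_out([
  [[0.2,0,0.1],0],
  [[0.2,0,0.1],0],
  [[0.2,0,0.1],0],
  [[0.2,0,0.1],0],
  [[0.18,0,0.1],0],
  [[0,0,0],0],
])

```text
clock: 17.45
tool_pos: [0.6647, 0.1366, 0.1598]
orientation: [-0.081, -3.139, 0.0]
contact_force: [-0.1, -0.4, -2.1]
gripper_width: 0.032
grasp_force: 60.3
```

Emit:
carry_out([
  [[0.2,0,0.04],0],
  [[0.21,0,0.04],0],
  [[0,0,0],0],
])

```text
clock: 17.82
tool_pos: [0.6545, 0.1373, 0.1578]
orientation: [0.081, 3.137, 0.001]
contact_force: [5.0, 0.7, -6.3]
gripper_width: 0.0326
grasp_force: 60.0
```

Emit:
carry_out([
  [[0.15,0,0.08],0],
  [[0.15,0,0.08],0],
  [[0.15,0,0.08],0],
  [[0,0,0],0],
])

```text
clock: 18.32
tool_pos: [0.6418, 0.138, 0.1508]
orientation: [0.081, 3.136, 0.001]
contact_force: [6.7, 1.2, -5.9]
gripper_width: 0.0323
grasp_force: 60.0
```

Emit:
carry_out([
  [[0.15,0,0.07],0],
  [[0.15,0,0.08],0],
  [[0,0,0],0],
])

```text
clock: 18.7
tool_pos: [0.6334, 0.1385, 0.1465]
orientation: [0.081, 3.135, 0.001]
contact_force: [7.3, 0.9, -6.0]
gripper_width: 0.0322
grasp_force: 60.0
```

Emit:
carry_out([
  [[0.1,0,0.05],0],
  [[0.1,0,0.05],0],
  [[0,0,0],0],
])

```text
clock: 19.08
tool_pos: [0.6281, 0.1389, 0.1437]
orientation: [0.082, 3.133, 0.001]
contact_force: [8.0, 0.9, -7.1]
gripper_width: 0.0323
grasp_force: 59.9
```

Emit:
carry_out([
  [[0.1,0,0.06],0],
  [[0.1,0,0.06],0],
  [[0,0,0],0],
])

```text
clock: 19.45
tool_pos: [0.6222, 0.1392, 0.1406]
orientation: [0.081, 3.133, 0.001]
contact_force: [7.4, 1.2, -4.0]
gripper_width: 0.0319
grasp_force: 60.1
```

Emit:
carry_out([
  [[0.06,0,0.04],0],
  [[0,0,0],0],
])

```text
clock: 19.7
tool_pos: [0.6221, 0.1392, 0.1406]
orientation: [0.081, 3.129, 0.001]
contact_force: [9.7, 0.1, -2.1]
gripper_width: 0.0326
grasp_force: 60.3
```

Emit:
carry_out([
  [[0.06,0,0.04],0],
  [[0,0,0],0],
  [[0,0,0],0],
])

```text
clock: 20.08
tool_pos: [0.6221, 0.1392, 0.1407]
orientation: [0.082, 3.126, 0.001]
contact_force: [10.6, -0.1, -0.0]
gripper_width: 0.0323
grasp_force: 60.5
```

Run:
```python
from plan import *
go(pts['4']-off,-2.8);print('axial',manip.state()['contact_force']@u)
im=vision.capture("wrist");cv2.imwrite("pics/w8.png",im[:,:,::-1]);C=cal("wrist");np.save("c8.npy",np.array(C,dtype=object),allow_pickle=True)
```

```text
pos [0.6221 0.1392 0.1407] hd 177.0 j [ 0.12  0.35 -0.13  1.08 -0.    0.17] F [10.6 -0.1 -0. ] w 0.0323 t 20.1
shift units [ 0.05 -0.01 -0.  ] roll units -0.02 tool z [ 0.015  0.001 -1.   ]
axial 9.392218996789046
```

View pics/w8.png

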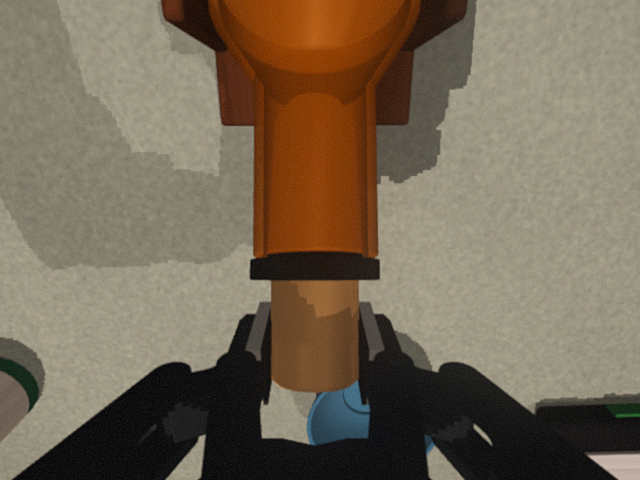

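The collar sits flat on the rim at rows 255–279, with no gap visible. I've now viewed 12 pictures, two over the limit of 10, so I won't view any more. Next I'll press to about 12 N along the neck.

Emit:
carry_out([
  [[0.07,0,0.05],0],
  [[0,0,0],0],
  [[0,0,0],0],
  [[0,0,0],0],
])

```text
clock: 20.62
tool_pos: [0.6219, 0.1392, 0.1407]
orientation: [0.082, 3.121, 0.001]
contact_force: [12.9, 0.2, 3.5]
gripper_width: 0.0321
grasp_force: 60.8
```

The axial push is about 13 N and was held for 0.5 s. I'll relax it, let go, then back away.

Emit:
carry_out([
  [[-0.1,0,-0.07],0],
  [[-0.1,0,-0.07],0],
  [[0,0,0],0],
])

```text
clock: 21.0
tool_pos: [0.6219, 0.1392, 0.1407]
orientation: [0.081, 3.135, 0.002]
contact_force: [6.4, 1.0, -3.5]
gripper_width: 0.0328
grasp_force: 60.2
```

Emit:
carry_out([
  [[0,0,0],0],
  [[0,0,0],0],
  [[0,0,0],0],
  [[0,0,0],0],
  [[0,0,0],0],
  [[0,0,0],0],
], hand=1)

```text
clock: 21.75
tool_pos: [0.619, 0.1389, 0.1398]
orientation: [-0.081, -3.14, 0.0]
contact_force: [0.1, -0.3, 0.3]
gripper_width: 0.0856
grasp_force: 0.0
```

Emit:
carry_out([
  [[-0.3,0,-0.2],0],
  [[0,0,-0.7],0],
  [[0,0,-1],0],
  [[0,0,-1],0],
  [[0,0,-0.5],0],
  [[0,0,0],0],
])

```text
clock: 22.5
tool_pos: [0.6293, 0.1385, 0.2433]
orientation: [0.081, 3.137, 0.001]
contact_force: [-1.3, 0.3, -0.7]
gripper_width: 0.0853
grasp_force: 0.0
```

Run:
```python
from plan import *
go(pts['4']-off,-2.8)
im=vision.capture("wrist");cv2.imwrite("pics/w9.png",im[:,:,::-1]);C=cal("wrist")
# predicted seated stopper points (if a=27.1) against the picture
g=cv2.cvtColor(im,cv2.COLOR_RGB2GRAY);hsv=cv2.cvtColor(im,cv2.COLOR_RGB2HSV)
s=np.array([-.03,0,.008,.016,.046]);q=proj("",[M+x*u for x in s],C);print(q.round(1))
c=int(round(q[2,0]));r0=int(q[0,1])
for r in range(max(0,r0),min(479,int(q[-1,1])+12),3):
    dk=(hsv[r,:,2]<45)[c-110:c+110];am=((hsv[r,:,0]<22)&(hsv[r,:,1]>100)&(hsv[r,:,2]>45))[c-110:c+110]
    f=lambda k:(int(np.nonzero(k)[0].min()+c-110),int(np.nonzero(k)[0].max()+c-110),int(k.sum())) if k.any() else None
    print(r,'dark',f(dk),'amber/wood',f(am),hsv[r,c].tolist())
```

```text
pos [0.6293 0.1385 0.2433] hd 177.0 j [ 0.12  0.3   0.03  1.3  -0.    0.17] F [-1.3  0.3 -0.7] w 0.0853 t 22.5
shift units [ 0.3  -0.    3.42] roll units -0.02 tool z [ 0.003  0.    -1.   ]
[[314.2 148.8]
 [314.3 193. ]
 [314.3 205. ]
 [314.3 217.2]
 [314.4 263.8]]
148 dark None amber/wood (278, 352, 75) [14, 249, 118]
151 dark None amber/wood (278, 352, 75) [13, 242, 121]
154 dark None amber/wood (278, 352, 75) [12, 255, 116]
157 dark None amber/wood (278, 352, 75) [13, 242, 117]
160 dark None amber/wood (278, 352, 75) [13, 246, 119]
163 dark None amber/wood (278, 352, 75) [13, 248, 116]
166 dark None amber/wood (278, 352, 75) [12, 227, 120]
169 dark None amber/wood (278, 352, 75) [13, 246, 119]
172 dark None amber/wood (278, 353, 76) [12, 220, 123]
175 dark None amber/wood (278, 352, 75) [13, 230, 123]
178 dark None amber/wood (278, 353, 76) [12, 231, 125]
181 dark (305, 328, 23) amber/wood (278, 353, 52) [18, 113, 34]
184 dark (288, 343, 56) amber/wood (278, 353, 19) [23, 164, 28]
187 dark (282, 349, 68) amber/wood (278, 353, 8) [3, 73, 35]
190 dark (279, 351, 73) amber/wood None 
[... 855 characters left out ...]
(290, 341, 52) [16, 155, 203]
238 dark None amber/wood (290, 341, 52) [15, 154, 176]
241 dark None amber/wood (290, 341, 52) [15, 156, 182]
244 dark None amber/wood (290, 341, 52) [15, 159, 183]
247 dark None amber/wood (290, 341, 52) [15, 160, 179]
250 dark None amber/wood (290, 341, 52) [15, 158, 178]
253 dark None amber/wood (290, 341, 52) [15, 155, 174]
256 dark None amber/wood (290, 341, 52) [15, 156, 194]
259 dark None amber/wood (290, 340, 51) [15, 152, 166]
262 dark None amber/wood (293, 336, 44) [14, 160, 139]
265 dark None amber/wood None [20, 57, 144]
268 dark None amber/wood None [23, 43, 135]
271 dark None amber/wood None [25, 44, 144]
274 dark None amber/wood None [21, 45, 148]
```

```bash
python3 -c "
from station import manip
print(manip.finish_job())"
```

```text
the job is handed in; nothing more can be done
None
```

The stopper is seated in the flask neck: pressed home with about 13 N, released, collar against the rim with no gap in the last wrist picture; the tab is back, and the job was handed in at about 22.5 s without returning a verdict (I viewed 12 pictures, two over the limit of 10).

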